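Seat a print block and clamp it for carving

TASK

Put the purple-faced print block, face up, into the nest of the clamping jig and press it down against the stiff orange pad until you feel it is fully home on the jig's base. Only then swing the red hinged clamp over and shut it down level on the block. Leave the yellow block where it lies.

Things in the scene. Friction and masses are not known exactly. Their poses are not given: they have to be found in the camera images.
- purple_block: Wooden block, purple top face with cream strokes, 50 x 100 x 30 mm (its x, y, z), 100-170 g, flat on the table. Origin: centre of underside; z up. Grip across the 50 mm; either way round fits. Laid in the nest it rests on the orange pad, 6-8 mm too high; pressed down (6 N, plus 1.5 N per 10 mm/s) it goes down with the pad and stays, until its underside meets the base plate: solid.
- yellow_block: The same sort of block with a yellow top face and brown dots, same size and axes; leave it where it lies. A third, plain wooden block of that size lies near too; the three are in any order, turned up to 25 degrees.
- jig: Fixed aluminium base, x -75 to 75, y -75 to 140 mm, its top 15 mm above the table. Origin: on the table under the nest's centre; z up. Nest: 62 (x) by 112 mm (y) inside four dark corner stops 18 mm high; the block's y goes along the jig's y. The middle 76 mm of the nest's long sides are open for fingers. Stiff orange pad, 36 x 66 mm, in the nest: no spring, block's weight does not move it.
- clamp (a joint): Clamp angle, rad: 0 shut (level, foot on a home block), 1.75-1.95 at start: upright, leaning away from the nest. Hinge along jig x at jig y 105, z 62 mm; shut, the arm runs to -y over the nest. Red bar 24 wide, 10 thick, centred on the hinge; black paddle 56 wide, 10 thick, 123-157 mm from the hinge; foot at 105. Stiff (0.25 N m), stays put. Push the paddle's outer face over, then down.
There are look-alikes about, which are no part of the job. What is shaped like the purple_block but green or turquoise is not meant.

How it is judged:
By the outcome, as a careful person would: the job done as asked, in the order asked, and still so for the second after the job is handed in, with the robot touching nothing.
It also fails if it takes over 53 s, if anything falls off the work surface, if the arm or the gripper's body presses on something with over 40 N, if the wrist force passes 120 N, or if a joint passes its speed limit or range.

ROBOT

A 6-joint arm with a two-finger parallel gripper is mounted at the origin on the work surface. World frame = base frame: x ahead of the robot, y to its left, z up, the work surface at z = 0. Lengths are in m, angles in rad, forces in N, time in s.
With the tool pointing down it reaches from about 0.35 to 0.775 m from the base axis. Payload 5.5 kg.
Tool frame: the origin (TCP) lies at the very end of the fingers, on their centre line; the grasp point (between the pads) lies env.hold_point_z behind it (env.hold_point_z is the distance from the TCP to the grasp point, in m); z points along the fingers, y is the line along which they close (so a half turn about z gives the same grasp; the last joint's range is limited). The gripper opens to 85 mm and grips with 20 to 120 N. Pads are 22 mm wide; open, the fingers measure 114 mm over their backs; the gripper's body (76 mm by 85 mm) begins 54 mm behind the grasp point. The pads swing forward as they close: fully open they stand 13 mm farther back than shut.
Start: joints at [0.973, 0.313, 0.046, 1.304, 0, 1.431], TCP at [0.254, 0.516, 0.197] pointing down, gripper open.
Joint ranges: [-2.76, 2.76], [-0.86, 1.69], [-1.03, 1.26], [-2.2, 2.34], [-1.47, 1.5], [-3.14, 3.14]. Speed limits (rad/s): [2.57, 2.57, 3.14, 3.14, 3.14, 3.14].

INTERFACE

Orientations are given as a unit quaternion [w, x, y, z].
In Python, from workcell import env gives the robot as it stands.
- The arm moves only by the tool carry_out, never from a script. Its argument "steps" is a list of rows, each a list of 3 entries, a list of its own where there are three numbers: the turn, a rotation vector about the tool's x, y, z in degrees, then the shift along the tool's x, y, z in cm, then the closure in counts, from 0 (fully open) to 255 (shut). A call has exactly 8 rows; each row is the pose to reach, as a shift and turn from the pose commanded when the call began, along the tool's axes at that moment; what a row does not reach only later rows make up. A row lasts 1/8 s, in which the tool goes at most 62.5 mm and 10.7 degrees, less where a joint would pass 70% of its speed; a pose out of reach is approached as far as the arm can. A call with a gripper value outside its range is refused whole. The fingers move at their own pace and stop on an object; "force" is the grip in N (left out, the last holds). Time passes only in rows, so rows that repeat a pose let the fingers close, or fill a call up. It gives the time, the measured TCP pose, the force, the opening and the grip force at its end, in the units of the state.
- env.get_state(): the state, without advancing time (a new reading comes with each control period).
- env.read_camera(name): name is "scene" or "top"; returns (picture, depth): 420x560x3 uint8, red, green, blue; 420x560 float32, m along the optical axis (not along the pixel's ray), 0 where there is no reading.
- env.get_calibration(name): a dict with "fx", "fy", "cx", "cy" (pixels), "D" ([k1, k2, p1, p2, k3] as OpenCV has them; the pictures are not rectified), "origin" and "orientation" of the camera in the world. Camera axes: x right, y up, looking along -z (the intrinsics and any distortion apply to the point x, -y, -z); pixel columns grow to the right and rows downward; lengths in m; the calibration is good to about 2 mm. A picture is of the moment at which its call begins. get_calibration takes no time and is no camera call.
- env.hand_in(): hands the job in; it is judged then, once.
The state is a dict: "clock": time; "joint_pos": joint angles; "qvel": joint speeds; "tau": joint torques, N m; "tcp_pos": TCP position; "orientation": TCP orientation; "wrist_force": force on the tool from outside, world axes, zero at the start; "ft_torque": the same for the moment, N m; "finger_gap": finger opening in m; "grip_force": force on a finger pad.
Only numpy, scipy, OpenCV 4.12 (cv2) and the standard library are available. Lean on these libraries where they do the work, as an engineer would, in place of code of your own. Each camera call takes 0.05 s, during which the arm holds its last target. There are 200 camera calls.

## Working session

There is one attempt and no reset: what is moved stays moved. The work goes in short steps, Python scripts to look and compute and a tool call to move; the robot and the scene stay as the last step left them, time stands still between calls to the robot, and variables do not carry over. Pictures are saved under pics/ and viewed, at most 10 in all, crops included, and the job is handed in when it is done.

Besides the shell and the picture viewer there is one more tool, called after ">>>" by a JSON object that holds its "fn" and its "kwargs", one argument or row to a line. carry_out: Moves the arm, as the interface text tells. Its arguments: {"type":"object","properties":{"steps":{"type":"array","items":{"type":"array"}},"force":{"type":"number"}},"required":["steps"]}

```bash
mkdir -p pics
cat > h.py <<'E'
import numpy as np, cv2
from scipy.spatial.transform import Rotation as R
from workcell import env
def rot(q): return R.from_quat([q[1],q[2],q[3],q[0]])
def snap(n):
    im,d=env.read_camera(n); np.savez(f'{n}.npz',im=im,d=d); return im,d
def world(n,uv,d):
    c=env.get_calibration(n); K=np.array([[c['fx'],0,c['cx']],[0,c['fy'],c['cy']],[0,0,1.]])
    uv=np.array(uv,float).reshape(-1,2)
    p=cv2.undistortPoints(uv[:,None],K,np.array(c['D'],float))[:,0]
    z=np.array([d[int(round(v)),int(round(u))] for u,v in uv]) if d.ndim==2 else d
    P=np.c_[p[:,0]*z,-p[:,1]*z,-z]
    return rot(c['orientation']).apply(P)+c['origin']
def tool():
    s=env.get_state(); return np.array(s['tcp_pos']),rot(s['orientation']),s
E
python3 - <<'E'
from h import *
for n in('scene','top'):
    im,d=snap(n); cv2.imwrite(f'pics/{n}0.png',im[:,:,::-1]); c=env.get_calibration(n);print(n,c)
print(env.get_state(),env.hold_point_z)
E
```

```text
scene {'fx': 489.9096648585832, 'fy': 489.9096648585832, 'cx': 279.98613596902084, 'cy': 214.19819519874724, 'D': array([-0.11657375,  0.        ,  0.        ,  0.        ,  0.        ]), 'origin': array([ 1.30158944, -0.15296951,  0.6377944 ]), 'orientation': array([0.67194431, 0.34506422, 0.31257473, 0.57595014])}
top {'fx': 488.9167673288442, 'fy': 488.9167673288442, 'cx': 270.5797174714591, 'cy': 206.3065124448957, 'D': array([-0.158809,  0.      ,  0.      ,  0.      ,  0.      ]), 'origin': array([ 0.30719412, -0.04474874,  1.1956688 ]), 'orientation': array([ 0.71085072,  0.04293445, -0.06424557, -0.6990854 ])}
{'clock': 0.1, 'joint_pos': array([9.73404462e-01, 3.13973970e-01, 4.50932536e-02, 1.30360353e+00,
       1.86511689e-05, 1.43121755e+00]), 'qvel': array([ 4.50156827e-04, -2.26888793e-03,  4.45677664e-03, -1.82837151e-03,
        3.88912083e-05,  2.57691984e-03]), 'tau': array([ 2.80256485e-03, -4.81725240e+01,  2.99243903e+01,  1.27350874e-02,
       -1.36248955e-04,  8.93306549e-06]), 'tcp_pos': array([0.25384313, 0.51536238, 0.19577068]), 'orientation': array([-3.12696113e-04,  2.26912651e-01,  9.73914748e-01, -7.83948545e-04]), 'wrist_force': array([ 0.74007574,  0.28189044, -0.04543703]), 'ft_torque': array([-0.03002482,  0.02352143, -0.00933449]), 'grip_force': 0.0, 'finger_gap': 0.08544816366135058} 0.0187
```

View pics/top0.png

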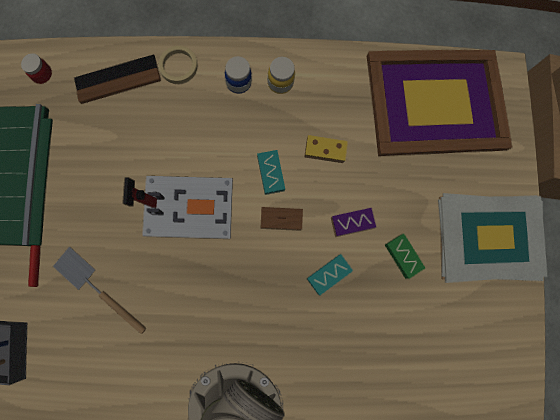

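View pics/scene0.png

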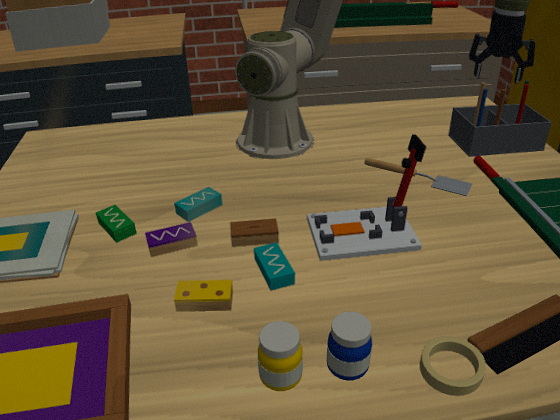

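The top picture shows purple block at (353,222). It could be confused with the turquoise blocks at (271,172) and (329,274), the green one at (405,256), the purple frame picture at (440,100), the yellow block at (326,148) and the plain one at (281,218). I choose (353,222), which has a purple face and cream strokes. The jig pad is at (201,207) and the clamp paddle at about (130,192).

Run:
```python
from h import *
z=np.load('top.npz'); im,d=z['im'],z['d']
a=cv2.resize(im[165:250,110:245],None,fx=5.9,fy=5.9,interpolation=cv2.INTER_CUBIC)[:300*2]
b=cv2.resize(im[195:250,320:390],None,fx=5.9,fy=5.9,interpolation=cv2.INTER_CUBIC)
cv2.imwrite('pics/jig.png',a[:,:,::-1]); cv2.imwrite('pics/pur.png',b[:,:,::-1])
hsv=cv2.cvtColor(im,cv2.COLOR_RGB2HSV)
def blob(n,lo,hi,box,h):
    u0,v0,u1,v1=box
    m=np.zeros(im.shape[:2],np.uint8); m[v0:v1,u0:u1]=cv2.inRange(hsv,lo,hi)[v0:v1,u0:u1]
    m=cv2.morphologyEx(m,cv2.MORPH_CLOSE,np.ones((5,5)))
    c=max(cv2.findContours(m,cv2.RETR_EXTERNAL,cv2.CHAIN_APPROX_NONE)[0],key=cv2.contourArea)[:,0]
    P=world('top',c,d); c_=cv2.minAreaRect((P[:,:2]*1000).astype(np.float32))
    print(n,c_,'z',np.median(P[:,2]),c.mean(0)); print(cv2.boxPoints(c_).round(1).tolist())
blob('purple',(120,60,40),(165,255,255),(325,200,385,245),0)
blob('orange',(3,150,100),(20,255,255),(180,195,220,220),0)
blob('plate',(0,0,120),(179,60,255),(135,170,240,245),0)
blob('plain',(0,30,20),(20,255,125),(255,200,310,235),0)
# red clamp in scene
z=np.load('scene.npz'); im,d=z['im'],z['d']
uv=[(414,150),(405,180),(400,200)]
print(world('scene',uv,d))
```

```text
purple ((455.2117919921875, -285.0563659667969), (52.89743423461914, 108.23746490478516), 13.27074909210205) z 0.028944962033677468 [353.36521739 221.37391304]
[[417.0, -238.5], [441.8999938964844, -343.79998779296875], [493.3999938964844, -331.70001220703125], [468.5, -226.3000030517578]]
orange ((483.3604736328125, 92.26265716552734), (63.62131881713867, 35.81256866455078), 87.75823211669922) z 0.020852095941482518 [200.05263158 206.28947368]
[[464.20001220703125, 61.20000076293945], [500.0, 59.79999923706055], [502.5, 123.30000305175781], [466.70001220703125, 124.69999694824219]]
plate ((537.3607177734375, 222.55174255371094), (19.976823806762695, 40.644771575927734), 79.81978607177734) z 0.01464372854880347 [147.89473684 184.03508772]
[[515.5999755859375, 216.3000030517578], [555.5999755859375, 209.10000610351562], [559.0999755859375, 228.8000030517578], [519.0999755859375, 236.0]]
plain ((464.74560546875, -108.85589599609375), (85.9336166381836, 134.6712646484375), 1.0827306509017944) z -0.00026606977242660257 [281.84571429 217.09714286]
[[420.5, -42.29999923706055], [423.1000061035156, -177.0], [509.0, -175.39999389648438], [506.3999938964844, -40.70000076293945]]
[[0.49181087 0.21792816 0.1974551 ]
 [0.49347576 0.20677704 0.13128963]
 [0.49751668 0.20001099 0.0863428 ]]
```

View pics/jig.png

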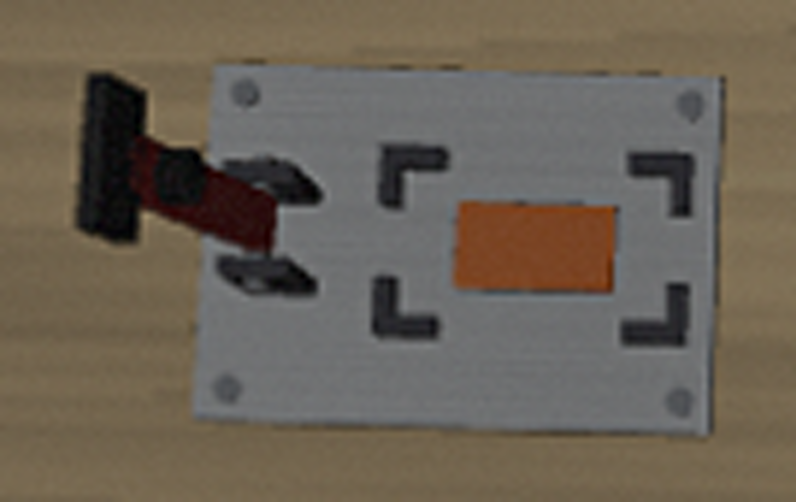

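View pics/pur.png

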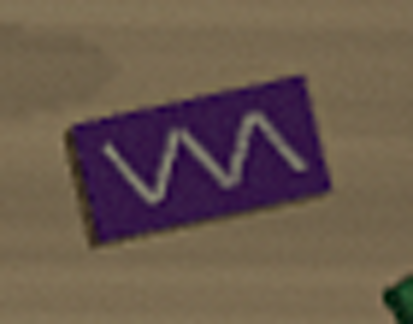

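Crops: the purple face has corners at about (78,125), (303,76), (331,188), (98,240) in its crop, with cream strokes, so the choice is right. The jig's plate corners are at (214,65), (722,75), (708,433), (193,418), and the stops are clear of the pad.

```bash
cat >> h.py <<'E'
def plane(n,uv,h):
    c=np.array(env.get_calibration(n)['origin']); P=world(n,uv,np.ones(len(uv))); r=P-c
    return c+r*((h-c[2])/r[:,2])[:,None]
def crop(pts,u0,v0,s=5.9): return (np.array(pts,float)+.5)/s-.5+[u0,v0]
E
python3 - <<'E'
from h import *
def rep(n,P):
    P=P*1000; e=np.diff(np.r_[P,P[:1]],axis=0); print(n,P.mean(0).round(1),np.linalg.norm(e,axis=1).round(1),np.degrees(np.arctan2(e[:,1],e[:,0])).round(1))
rep('pur',plane('top',crop([(78,125),(303,76),(331,188),(98,240)],320,195),.03))
rep('plate',plane('top',crop([(214,65),(722,75),(708,433),(193,418)],110,165),.015))
rep('stops',plane('top',crop([(380,146),(692,155),(686,345),(374,337)],110,165),.033))
rep('pad',plane('top',crop([(459,201),(618,206),(613,293),(454,289)],110,165),.022))
z=np.load('top.npz');im,d=z['im'],z['d']
for box in [(333,212,367,230)]:
    u0,v0,u1,v1=box; g=[(u,v) for u in range(340,366,3) for v in range(214,230,3)]
    print('purz',np.median(world('top',g,d)[:,2]))
p,r,s=tool(); print(r.as_matrix().round(3))
# scene clamp
z=np.load('scene.npz'); im,d=z['im'],z['d']
cv2.imwrite('pics/clamp.png',cv2.resize(im[125:245,330:440],None,fx=5,fy=5,interpolation=cv2.INTER_CUBIC)[:,:,::-1])
E
```

```text
pur [ 453.1 -281.8   30. ] [ 96.9  47.8 100.   47.9] [ -76.8 -166.6  103.2    9.7]
plate [484.2 124.6  15. ] [213.7 149.8 212.8 148.5] [-90.1 179.3  89.5  -0.3]
stops [482.4  91.5  33. ] [128.3  78.3 127.   78.9] [-90.6 179.8  89.6   0.8]
pad [483.3  91.4  22. ] [65.8 36.2 65.5 36.7] [-90.7 178.6  89.7  -0.9]
purz 0.02979568209542649
[[-0.897  0.442 -0.001]
 [ 0.442  0.897 -0.001]
 [ 0.    -0.002 -1.   ]]
```

View pics/clamp.png

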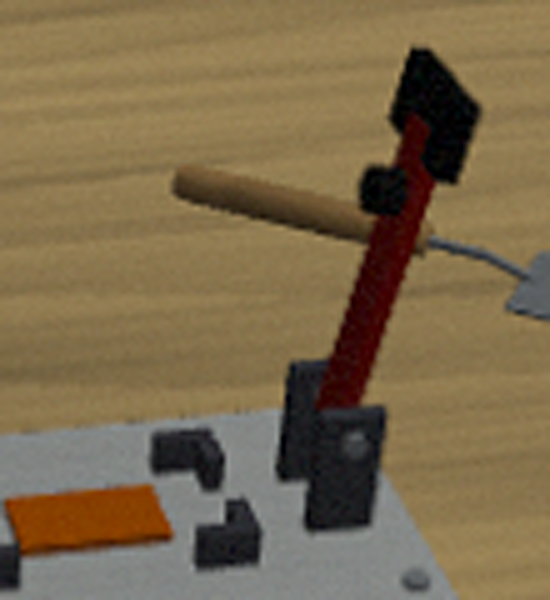

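The purple block's centre is (0.454,-0.283) with its long axis at 103.3°. The jig's origin is (0.483,0.092) with its y axis at about 89.6°. All sizes agree with those given. Now I move toward the block.

>>> {"fn": "carry_out", "kwargs": {
  "steps": [
    [[0, 0, 4], [-3.3, -3.9, 0], 0],
    [[0, 0, 8], [-6.6, -7.8, 0], 0],
    [[0, 0, 12], [-9.9, -11.7, 0], 0],
    [[0, 0, 16], [-13.2, -15.6, 0], 0],
    [[0, 0, 20], [-16.5, -19.5, 0], 0],
    [[0, 0, 24], [-19.8, -23.4, 0], 0],
    [[0, 0, 28], [-23.1, -27.3, 0], 0],
    [[0, 0, 32], [-26.4, -31.2, 0], 0]
  ],
  "force": 60
}}

```text
clock: 1.1
tcp_pos: [0.353, 0.1177, 0.1965]
orientation: [0.0, 0.487, 0.873, 0.0]
wrist_force: [1.1, -0.2, 0.1]
finger_gap: 0.0854
grip_force: 0.0
```

```bash
cat >> h.py <<'E'
def delta(x,y,z,yh):
    """shift (cm, tool axes) and turn about tool z (deg) to reach TCP x,y,z (m), tool-y heading yh (deg)"""
    p,r,s=tool(); m=r.as_matrix(); h=np.degrees(np.arctan2(m[1,1],m[0,1]))
    sh=r.inv().apply(np.array([x,y,z])-p)*100
    t=(h-yh+90)%180-90
    e=R.from_euler('z',yh+180*round((h-t-yh)/180),degrees=True)
    des=np.c_[e.apply([0,1,0]),[0,0,0],[0,0,-1]]; des[:,1]=des[:,0]; des[:,0]=np.cross(des[:,1],des[:,2])
    rv=(r.inv()*R.from_matrix(des)).as_rotvec(degrees=True)
    print('p',p.round(4),'head',h.round(1),'shift',sh.round(2),'rotvec',rv.round(1),'F',np.round(s['wrist_force'],1),'gap',round(s['finger_gap'],4),'t',round(s['clock'],2),'q',np.round(s['joint_pos'],2))
E
python3 -c "
from h import *
delta(.454,-.283,.13,13.3)"
```

```text
p [0.353  0.1177 0.1965] head 31.7 shift [-39.41 -12.43   6.64] rotvec [  0.    0.  -71.6] F [ 1.1 -0.2  0.1] gap 0.0854 t 1.1 q [ 0.11 -0.08 -0.41  1.25  0.    1.12]
```

```bash
sed -i 's/e.apply(\[0,1,0\])/e.apply([1,0,0])/' h.py
```

>>> {"fn": "carry_out", "kwargs": {
  "steps": [
    [[0, 0, 3], [-5.6, -1.8, 0], 0],
    [[0, 0, 6], [-11.2, -3.6, 0], 0],
    [[0, 0, 9], [-16.8, -5.4, 1], 0],
    [[0, 0, 12], [-22.4, -7.2, 2], 0],
    [[0, 0, 15], [-28, -9, 3], 0],
    [[0, 0, 18.4], [-33.6, -10.8, 5], 0],
    [[0, 0, 18.4], [-39.4, -12.4, 6.6], 0],
    [[0, 0, 18.4], [-39.4, -12.4, 6.6], 0]
  ]
}}

```text
clock: 2.1
tcp_pos: [0.4548, -0.2842, 0.1278]
orientation: [-0.001, 0.622, 0.783, -0.0]
wrist_force: [-0.5, 0.4, 0.0]
finger_gap: 0.0853
grip_force: 0.0
```

```bash
python3 -c "
from h import *
delta(.454,-.283,.006,13.3)
im,d=snap('scene');im2,d2=snap('top')
cv2.imwrite('pics/g1.png',np.hstack([cv2.resize(im[100:280,90:290],(400,360)),cv2.resize(im2[150:300,280:450],(400,353))[:360] if 0 else cv2.resize(im2[150:303,280:450],(400,360))])[:,:,::-1])"
```

```text
p [ 0.4548 -0.2842  0.1278] head 13.1 shift [ 0.11 -0.03 12.18] rotvec [-0.1 -0.1 -0.2] F [-0.5  0.4  0. ] gap 0.0853 t 2.1 q [-0.71  0.27 -0.18  1.12 -0.    0.63]
```

View pics/g1.png

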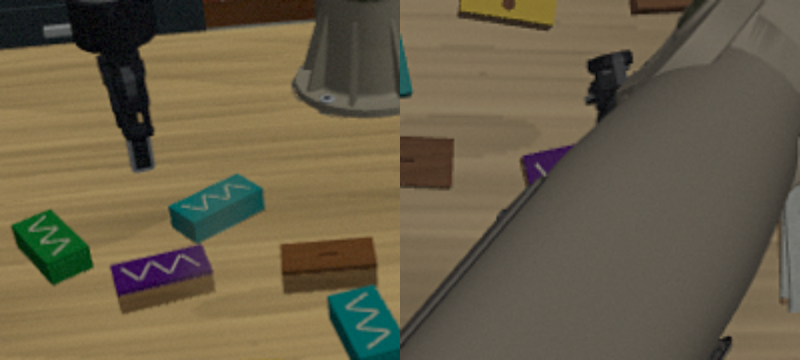

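The gripper is in line above the purple block, at about (160,270) in the left half. The neighbouring blocks are clear. I descend and grip.

>>> {"fn": "carry_out", "kwargs": {
  "steps": [
    [[0, 0, 0], [0, 0, 4], 0],
    [[0, 0, 0], [0.1, 0, 8], 0],
    [[0, 0, 0], [0.1, 0, 11], 0],
    [[0, 0, 0], [0.1, 0, 12.2], 0],
    [[0, 0, 0], [0.1, 0, 12.2], 0],
    [[0, 0, 0], [0.1, 0, 12.2], 255],
    [[0, 0, 0], [0.1, 0, 12.2], 255],
    [[0, 0, 0], [0.1, 0, 12.2], 255]
  ],
  "force": 60
}}

```text
clock: 3.2
tcp_pos: [0.4554, -0.2805, 0.0094]
orientation: [0.001, 0.62, 0.785, 0.0]
wrist_force: [0.2, -0.0, 0.6]
finger_gap: 0.0323
grip_force: 0.0
```

>>> {"fn": "carry_out", "kwargs": {
  "steps": [
    [[0, 0, 0], [0, 0, 0], 255],
    [[0, 0, 0], [0, 0, 0], 255],
    [[0, 0, 0], [0, 0, -1], 255],
    [[0, 0, 0], [0, 0, -3], 255],
    [[0, 0, 0], [0, 0, -6], 255],
    [[0, 0, 0], [0, 0, -9], 255],
    [[0, 0, 0], [0, 0, -10], 255],
    [[0, 0, 0], [0, 0, -10], 255]
  ]
}}

```text
clock: 4.2
tcp_pos: [0.4553, -0.2803, 0.1091]
orientation: [0.001, 0.62, 0.785, 0.0]
wrist_force: [0.0, -0.0, -0.7]
finger_gap: -0.0
grip_force: 0.0
```

```bash
python3 -c "
from h import *
delta(.483,.092,.11,-.4)
snap('scene')"
```

```text
p [ 0.4553 -0.2803  0.1091] head 13.4 shift [35.58 11.31 -0.12] rotvec [ 0.1  0.1 13.8] F [ 0.  -0.  -0.7] gap -0.0 t 4.2 q [-0.7   0.28 -0.22  1.07  0.    0.64]
```

The fingers shut on nothing, so I look.

```bash
python3 -c "
from h import *
z=np.load('scene.npz');im=z['im'];cv2.imwrite('pics/g2.png',cv2.resize(im[100:320,60:320],None,fx=2.6,fy=2.6,interpolation=3)[:,:,::-1])
d=z['d']
hsv=cv2.cvtColor(im,cv2.COLOR_RGB2HSV)
m=cv2.inRange(hsv,(120,60,40),(165,255,255));m[:,:130]=0;m[:190]=0;m[260:]=0
v,u=np.nonzero(m);P=world('scene',np.c_[u,v],d);print(len(u),P.mean(0),np.median(P,0),cv2.minAreaRect((P[:,:2]*1000).astype(np.float32)))
z=np.load('top.npz')
"
```

```text
645 [ 0.45869675 -0.27986551  0.02986888] [ 0.46025255 -0.28117598  0.02951522] ((784.3025512695312, -219.409423828125), (522.2296752929688, 902.9267578125), 67.27496337890625)
```

View pics/g2.png

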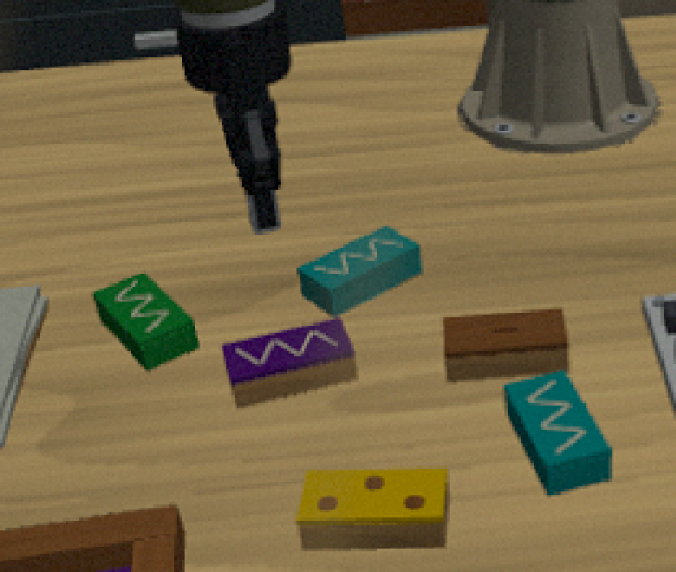

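The purple block lies undisturbed at crop (290,350), and the shut fingertips are at crop (265,230). I check the tip's real position against the reported TCP.

```bash
python3 -c "
from h import *
z=np.load('scene.npz');d=z['d'];im=z['im']
for v in range(168,194,3): 
  for u in (158,161,164):print(u,v,world('scene',[(u,v)],d)[0].round(3),im[v,u],end=' | ')
  print()
p,r,s=tool()
c=env.get_calibration('scene');K=np.array([[c['fx'],0,c['cx']],[0,c['fy'],c['cy']],[0,0,1.]])
def proj(P):
  q=rot(c['orientation']).inv().apply(np.array(P)-c['origin']); q=q*[1,-1,-1]
  return cv2.projectPoints(q.reshape(-1,1,3),np.zeros(3),np.zeros(3),K,c['D'])[0][:,0]
print(proj([p,p+[0,0,.02],p-[0,0,.02]]))
print(s['joint_pos'],s['tcp_pos'])
"
```

```text
158 168 [ 0.502 -0.273  0.212] [11 17  9] | 161 168 [ 0.498 -0.268  0.21 ] [1 5 0] | 164 168 [ 0.497 -0.262  0.208] [ 6 15  5] | 
158 171 [ 0.488 -0.276  0.198] [23 23 28] | 161 171 [ 0.486 -0.27   0.197] [ 8  9 15] | 164 171 [ 0.484 -0.265  0.195] [19 17 21] | 
158 174 [ 0.471 -0.279  0.183] [4 8 9] | 161 174 [ 0.467 -0.274  0.18 ] [0 0 2] | 164 174 [ 0.461 -0.269  0.176] [45 48 51] | 
158 177 [ 0.47  -0.28   0.176] [13 20 19] | 161 177 [ 0.466 -0.275  0.173] [19 23 22] | 164 177 [ 0.467 -0.27   0.173] [20 22 22] | 
158 180 [ 0.47  -0.281  0.169] [29 31 29] | 161 180 [ 0.466 -0.276  0.167] [28 32 31] | 164 180 [ 0.467 -0.271  0.166] [12  8 12] | 
158 183 [ 0.471 -0.282  0.163] [53 53 56] | 161 183 [ 0.463 -0.278  0.158] [20 16 23] | 164 183 [ 0.466 -0.272  0.159] [18 22 19] | 
158 186 [ 0.465 -0.284  0.153] [59 60 64] | 161 186 [ 0.469 -0.278  0.155] [ 6  8 12] | 164 186 [ 0.466 -0.273  0.153] [ 9  7 14] | 
158 189 [ 0.463 -0.286  0.145] [90 84 74] | 161 189 [ 0.458 -0.281  0.142] [105  96  77] | 164 189 [ 0.217 -0.31  -0.001] [138 117  78] | 
158 192 [ 0.232 -0.324  0.001] [146 124  80] | 161 192 [ 0.232 -0.316 -0.   ] [145 124  80] | 164 192 [ 0.232 -0.309 -0.001] [148 127  81] | 
[[164.12991732 202.25987786]
 [162.58413457 193.8434637 ]
 [165.64935374 210.48921598]]
[-7.02180533e-01  2.77992328e-01 -2.23900384e-01  1.06931304e+00
  8.62473495e-05  6.35286454e-01] [ 0.4546622  -0.27982729  0.10813242]
```

The scene depth puts the shut fingertips at z≈0.142 where the state says 0.108, so the real tips stand about 33 mm higher than reported. The fingers closed above the block. I correct for that and go lower.

>>> {"fn": "carry_out", "kwargs": {
  "steps": [
    [[0, 0, 0], [0, 0, 0], 0],
    [[0, 0, 0], [0, 0, 0], 0],
    [[0, 0, 0], [0, 0, 1], 0],
    [[0, 0, 0], [0, 0, 3], 0],
    [[0, 0, 0], [0, 0, 5], 0],
    [[0, 0, 0], [0, 0, 7], 0],
    [[0, 0, 0], [0, 0, 8.5], 0],
    [[0, 0, 0], [0, 0, 9], 0]
  ]
}}

```text
clock: 5.25
tcp_pos: [0.4541, -0.2794, 0.0172]
orientation: [-0.001, 0.62, 0.785, 0.0]
wrist_force: [-0.3, 0.3, -0.5]
finger_gap: 0.0855
grip_force: 0.0
```

>>> {"fn": "carry_out", "kwargs": {
  "steps": [
    [[0, 0, 0], [0, 0, 1], 0],
    [[0, 0, 0], [0, 0, 1.5], 0],
    [[0, 0, 0], [0, 0, 2], 0],
    [[0, 0, 0], [0, 0, 2.5], 0],
    [[0, 0, 0], [0, 0, 2.5], 0],
    [[0, 0, 0], [0, 0, 2.5], 0],
    [[0, 0, 0], [0, 0, 2.5], 0],
    [[0, 0, 0], [0, 0, 2.5], 0]
  ]
}}

```text
clock: 6.25
tcp_pos: [0.455, -0.2801, -0.0062]
orientation: [0.0, 0.62, 0.785, 0.0]
wrist_force: [-0.6, -0.3, -0.7]
finger_gap: 0.085
grip_force: 0.0
```

```bash
python3 -c "
from h import *
im,d=snap('scene');cv2.imwrite('pics/g3.png',cv2.resize(im[140:280,100:260],None,fx=4.2,fy=4.2,interpolation=3)[:,:,::-1])
delta(.454,-.282,0,13.3)"
```

```text
p [ 0.455  -0.2801 -0.0063] head 13.4 shift [-0.16 -0.14 -0.63] rotvec [0.  0.  0.1] F [ 0.1 -1.   0.2] gap 0.0852 t 6.3 q [-0.7   0.39 -0.38  0.8   0.    0.64]
```

View pics/g3.png

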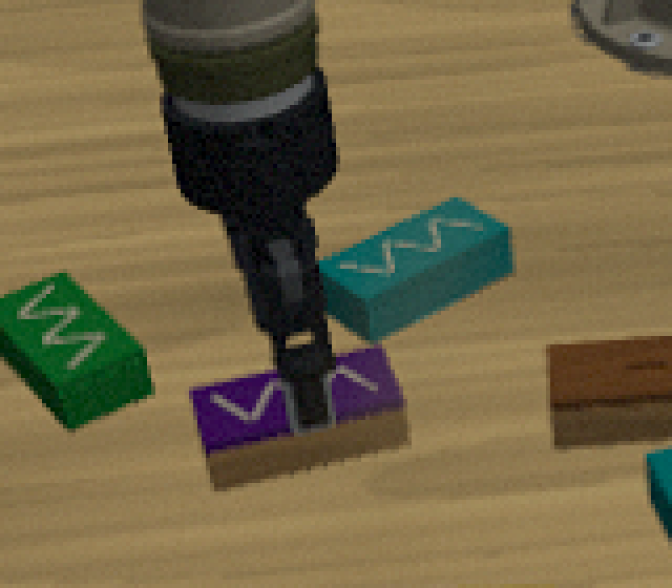

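The near finger is in front of the block's long face, with its tip at crop (310,430). The block is at (300,415).

```bash
python3 -c "
from h import *
z=np.load('scene.npz');d=z['d']
for v in range(225,250,2): print(v,[world('scene',[(u,v)],d)[0].round(3).tolist() for u in (172,176)])
"
```

```text
225 [[0.521, -0.263, 0.097], [0.522, -0.255, 0.097]]
227 [[0.526, -0.263, 0.095], [0.524, -0.256, 0.093]]
229 [[0.529, -0.263, 0.093], [0.525, -0.256, 0.089]]
231 [[0.506, -0.267, 0.072], [0.51, -0.259, 0.074]]
233 [[0.51, -0.267, 0.07], [0.51, -0.26, 0.069]]
235 [[0.511, -0.268, 0.066], [0.509, -0.26, 0.064]]
237 [[0.51, -0.269, 0.061], [0.509, -0.261, 0.059]]
239 [[0.512, -0.269, 0.057], [0.509, -0.262, 0.054]]
241 [[0.512, -0.27, 0.052], [0.508, -0.263, 0.049]]
243 [[0.504, -0.272, 0.041], [0.479, -0.268, 0.021]]
245 [[0.477, -0.277, 0.016], [0.477, -0.269, 0.015]]
247 [[0.48, -0.277, 0.013], [0.477, -0.269, 0.01]]
249 [[0.479, -0.278, 0.007], [0.478, -0.27, 0.005]]
```

>>> {"fn": "carry_out", "kwargs": {
  "steps": [
    [[0, 0, 0], [0, 0, 0.7], 0],
    [[0, 0, 0], [0, 0, 1.4], 0],
    [[0, 0, 0], [0, 0, 2.1], 0],
    [[0, 0, 0], [0, 0, 2.7], 0],
    [[0, 0, 0], [-0.1, -0.1, 2.7], 0],
    [[0, 0, 0], [-0.1, -0.1, 2.7], 255],
    [[0, 0, 0], [-0.1, -0.1, 2.7], 255],
    [[0, 0, 0], [-0.1, -0.1, 2.7], 255]
  ],
  "force": 60
}}

```text
clock: 7.3
tcp_pos: [0.4546, -0.2816, -0.0329]
orientation: [0.001, 0.62, 0.785, 0.0]
wrist_force: [0.1, 0.4, 2.5]
finger_gap: 0.0488
grip_force: 63.5
```

>>> {"fn": "carry_out", "kwargs": {
  "steps": [
    [[0, 0, 0], [0, 0, 0], 255],
    [[0, 0, 0], [0, 0, 0], 255],
    [[0, 0, 0], [0, 0, -0.5], 255],
    [[0, 0, 0], [0, 0, -2], 255],
    [[0, 0, 0], [0, 0, -4], 255],
    [[0, 0, 0], [0, 0, -7], 255],
    [[0, 0, 0], [0, 0, -10], 255],
    [[0, 0, 0], [0, 0, -10], 255]
  ]
}}

```text
clock: 8.3
tcp_pos: [0.4559, -0.2826, 0.0696]
orientation: [0.003, 0.62, 0.785, -0.0]
wrist_force: [0.0, 0.0, -2.2]
finger_gap: 0.049
grip_force: 63.0
```

```bash
python3 -c "
from h import *
delta(.483,.092,.07,-.4)
im,d=snap('scene')
hsv=cv2.cvtColor(im,cv2.COLOR_RGB2HSV)
m=cv2.inRange(hsv,(120,60,40),(165,255,255));m[:,:130]=0;m[:,300:]=0;m[:140]=0;m[280:]=0
v,u=np.nonzero(m);P=world('scene',np.c_[u,v],d);P=P[(abs(P[:,2]-np.median(P[:,2]))<.006)];print(len(P),np.median(P,0),P.min(0),P.max(0))
"
```

```text
p [ 0.4559 -0.2826  0.0696] head 13.4 shift [35.82 11.3  -0.16] rotvec [ 0.2  0.2 13.8] F [ 0.   0.  -2.2] gap 0.049 t 8.3 q [-0.7   0.31 -0.28  0.97  0.    0.63]
507 [ 0.46366048 -0.29353677  0.13222433] [ 0.41992821 -0.33477024  0.12641   ] [ 0.49310468 -0.22859047  0.13523572]
```

Gripped: gap 49 mm, 63 N. The block hangs with its underside 32 mm above the reported TCP, so fully home should be at TCP z ≈ -0.018. Now I carry it over the nest.

>>> {"fn": "carry_out", "kwargs": {
  "steps": [
    [[0, 0, 1], [3, 1, 0], 255],
    [[0, 0, 3], [8, 2.5, 0], 255],
    [[0, 0, 5], [13.5, 4.3, 0], 255],
    [[0, 0, 8], [19, 6, 0], 255],
    [[0, 0, 11], [24.5, 7.7, 0], 255],
    [[0, 0, 13.8], [30, 9.5, 0], 255],
    [[0, 0, 13.8], [34, 10.7, 0], 255],
    [[0, 0, 13.8], [35.8, 11.3, 0], 255]
  ]
}}

```text
clock: 9.35
tcp_pos: [0.4797, 0.0955, 0.0652]
orientation: [-0.001, 0.709, 0.706, -0.001]
wrist_force: [0.7, -0.0, -1.6]
finger_gap: 0.0487
grip_force: 62.8
```

```bash
python3 -c "
from h import *
delta(.483,.092,-.011,-.4)
im,d=snap('scene'); im2,d2=snap('top')
cv2.imwrite('pics/n1.png',np.hstack([cv2.resize(im[110:270,280:440],(400,400)),cv2.resize(im2[150:250,120:250],(400,308))[:, :] if 0 else cv2.resize(im2[140:260,120:240],(400,400))])[:,:,::-1])
hsv=cv2.cvtColor(im,cv2.COLOR_RGB2HSV)
m=cv2.inRange(hsv,(120,60,40),(165,255,255));m[:,:250]=0;m[:100]=0;m[280:]=0
v,u=np.nonzero(m);P=world('scene',np.c_[u,v],d);P=P[(abs(P[:,2]-np.median(P[:,2]))<.005)];print(len(P),np.median(P,0),P.min(0),P.max(0))
"
```

```text
p [0.4797 0.0955 0.0652] head -0.3 shift [-0.35  0.35  7.62] rotvec [-0.2 -0.   0.1] F [ 0.7 -0.  -1.6] gap 0.0487 t 9.35 q [ 0.03  0.23 -0.4   0.94  0.    1.61]
452 [0.48825263 0.0784556  0.12779782] [0.45329507 0.04513275 0.12302923] [0.51270763 0.1472444  0.13172656]
```

View pics/n1.png

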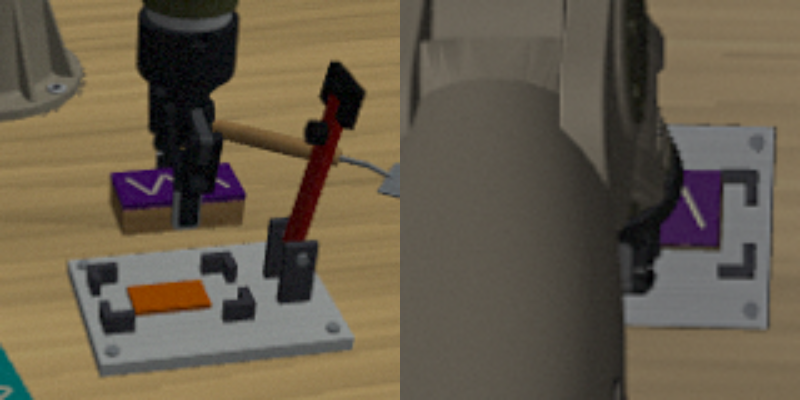

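The block is held level over the nest, slightly to +y (left half, block at (178,195) above the pad at (170,295)). I correct by the small offset and lower partway.

>>> {"fn": "carry_out", "kwargs": {
  "steps": [
    [[0, 0, 0], [-0.3, 0.3, 0], 255],
    [[0, 0, 0], [-0.3, 0.3, 1], 255],
    [[0, 0, 0], [-0.3, 0.3, 2], 255],
    [[0, 0, 0], [-0.3, 0.3, 3], 255],
    [[0, 0, 0], [-0.3, 0.3, 4], 255],
    [[0, 0, 0], [-0.3, 0.3, 4], 255],
    [[0, 0, 0], [-0.3, 0.3, 4], 255],
    [[0, 0, 0], [-0.3, 0.3, 4], 255]
  ]
}}

```text
clock: 10.45
tcp_pos: [0.4847, 0.0903, 0.027]
orientation: [0.0, 0.71, 0.705, 0.0]
wrist_force: [-0.4, 0.7, -1.9]
finger_gap: 0.049
grip_force: 62.9
```

```bash
python3 -c "
from h import *
delta(.483,.092,-.011,-.4)
im,d=snap('scene'); im2,d2=snap('top')
hsv=cv2.cvtColor(im,cv2.COLOR_RGB2HSV)
m=cv2.inRange(hsv,(120,60,40),(165,255,255));m[:,:250]=0;m[:100]=0;m[280:]=0
v,u=np.nonzero(m);P=world('scene',np.c_[u,v],d);P=P[(abs(P[:,2]-np.median(P[:,2]))<.005)];print(len(P),np.median(P,0),np.percentile(P,1,0),np.percentile(P,99,0))
"
```

```text
p [0.4847 0.0903 0.027 ] head -0.4 shift [ 0.17 -0.18  3.8 ] rotvec [ 0.1 -0.  -0. ] F [-0.4  0.7 -1.9] gap 0.049 t 10.45 q [ 0.02  0.28 -0.45  0.85  0.    1.6 ]
448 [0.49280066 0.07333521 0.08959539] [0.45976341 0.04082377 0.0849742 ] [0.51310566 0.14066261 0.09217438]
```

>>> {"fn": "carry_out", "kwargs": {
  "steps": [
    [[0, 0, 0], [0.1, -0.1, 0.6], 255],
    [[0, 0, 0], [0.1, -0.1, 1.2], 255],
    [[0, 0, 0], [0.1, -0.1, 1.8], 255],
    [[0, 0, 0], [0.1, -0.1, 2.4], 255],
    [[0, 0, 0], [0.1, -0.1, 2.8], 255],
    [[0, 0, 0], [0.1, -0.1, 3.1], 255],
    [[0, 0, 0], [0.1, -0.1, 3.3], 255],
    [[0, 0, 0], [0.1, -0.1, 3.3], 255]
  ],
  "force": 90
}}

```text
clock: 11.55
tcp_pos: [0.4832, 0.0912, -0.0065]
orientation: [-0.0, 0.71, 0.704, -0.0]
wrist_force: [0.7, -0.4, -0.7]
finger_gap: 0.0491
grip_force: 96.6
```

>>> {"fn": "carry_out", "kwargs": {
  "steps": [
    [[0, 0, 0], [0, 0, 0.1], 255],
    [[0, 0, 0], [0, 0, 0.2], 255],
    [[0, 0, 0], [0, 0, 0.3], 255],
    [[0, 0, 0], [0, 0, 0.4], 255],
    [[0, 0, 0], [0, 0, 0.5], 255],
    [[0, 0, 0], [0, 0, 0.6], 255],
    [[0, 0, 0], [0, 0, 0.7], 255],
    [[0, 0, 0], [0, 0, 0.7], 255]
  ]
}}

```text
clock: 12.55
tcp_pos: [0.4833, 0.0912, -0.0131]
orientation: [0.0, 0.71, 0.704, 0.0]
wrist_force: [-1.7, -0.3, 3.9]
finger_gap: 0.0481
grip_force: 97.5
```

```bash
python3 -c "
from h import *
delta(.483,.092,-.018,-.4)
im,d=snap('scene')
hsv=cv2.cvtColor(im,cv2.COLOR_RGB2HSV)
m=cv2.inRange(hsv,(120,60,40),(165,255,255));m[:,:250]=0;m[:100]=0;m[280:]=0
v,u=np.nonzero(m);P=world('scene',np.c_[u,v],d);P=P[(abs(P[:,2]-np.median(P[:,2]))<.005)];print(len(P),np.median(P,0),np.percentile(P,1,0),np.percentile(P,99,0))
"
```

```text
p [ 0.4833  0.0912 -0.0131] head -0.4 shift [ 0.08 -0.03  0.49] rotvec [ 0. -0. -0.] F [-1.7 -0.3  3.9] gap 0.0481 t 12.55 q [ 0.02  0.33 -0.5   0.75  0.    1.6 ]
427 [0.49203529 0.07323603 0.04923596] [0.45828859 0.04209916 0.04456281] [0.51065501 0.14122086 0.05171321]
```

The block is in contact and going down with the pad. I continue slowly.

>>> {"fn": "carry_out", "kwargs": {
  "steps": [
    [[0, 0, 0], [0, 0, 0.05], 255],
    [[0, 0, 0], [0, 0, 0.1], 255],
    [[0, 0, 0], [0, 0, 0.15], 255],
    [[0, 0, 0], [0, 0, 0.2], 255],
    [[0, 0, 0], [0, 0, 0.25], 255],
    [[0, 0, 0], [0, 0, 0.3], 255],
    [[0, 0, 0], [0, 0, 0.35], 255],
    [[0, 0, 0], [0, 0, 0.4], 255]
  ]
}}

```text
clock: 13.6
tcp_pos: [0.4833, 0.0912, -0.0175]
orientation: [0.0, 0.71, 0.704, 0.0]
wrist_force: [-2.5, 0.1, 4.4]
finger_gap: 0.0484
grip_force: 97.5
```

>>> {"fn": "carry_out", "kwargs": {
  "steps": [
    [[0, 0, 0], [0, 0, 0.05], 255],
    [[0, 0, 0], [0, 0, 0.1], 255],
    [[0, 0, 0], [0, 0, 0.15], 255],
    [[0, 0, 0], [0, 0, 0.15], 255],
    [[0, 0, 0], [0, 0, 0.2], 255],
    [[0, 0, 0], [0, 0, 0.2], 255],
    [[0, 0, 0], [0, 0, 0.25], 255],
    [[0, 0, 0], [0, 0, 0.25], 255]
  ]
}}

```text
clock: 14.6
tcp_pos: [0.4833, 0.0912, -0.0178]
orientation: [0.0, 0.71, 0.704, 0.0]
wrist_force: [-7.9, -0.7, 25.0]
finger_gap: 0.0483
grip_force: 100.2
```

It stopped dead at z -0.0178 with the force rising to 25 N. That is solid, so the block is home. I release, rise and check the height.

>>> {"fn": "carry_out", "kwargs": {
  "steps": [
    [[0, 0, 0], [0, 0, -0.2], 255],
    [[0, 0, 0], [0, 0, -0.2], 0],
    [[0, 0, 0], [0, 0, -0.2], 0],
    [[0, 0, 0], [0, 0, -0.2], 0],
    [[0, 0, 0], [0, 0, -0.2], 0],
    [[0, 0, 0], [0, 0, -1.5], 0],
    [[0, 0, 0], [0, 0, -4], 0],
    [[0, 0, 0], [0, 0, -8], 0]
  ]
}}

```text
clock: 15.6
tcp_pos: [0.4823, 0.0912, 0.0607]
orientation: [-0.001, 0.71, 0.704, -0.001]
wrist_force: [1.0, -0.4, 0.5]
finger_gap: 0.0857
grip_force: 0.0
```

```bash
python3 -c "
from h import *
delta(.483,-.06,.19,-.4)
im,d=snap('scene')
cv2.imwrite('pics/n2.png',cv2.resize(im[80:270,290:450],None,fx=3.1,fy=3.1,interpolation=3)[:,:,::-1])
hsv=cv2.cvtColor(im,cv2.COLOR_RGB2HSV)
m=cv2.inRange(hsv,(120,60,40),(165,255,255));m[:,:250]=0;m[:100]=0;m[280:]=0
v,u=np.nonzero(m);P=world('scene',np.c_[u,v],d);k=abs(P[:,2]-np.median(P[:,2]))<.004;P=P[k]
print(len(P),np.median(P,0),np.percentile(P,1,0),np.percentile(P,99,0))
A=np.c_[P[:,:2]-[.483,.092],np.ones(len(P))];print('tilt,z0',np.linalg.lstsq(A,P[:,2],rcond=None)[0])
g=world('scene',[(u,v) for u in range(350,356) for v in (245,247)],d);print('plate z',np.median(g,0))
"
```

```text
p [0.4823 0.0912 0.0607] head -0.4 shift [-15.11   0.16 -12.93] rotvec [-0.1 -0.  -0. ] F [ 1.  -0.4  0.5] gap 0.0857 t 15.6 q [ 0.02  0.24 -0.4   0.93  0.    1.6 ]
635 [0.48933687 0.09123904 0.04480349] [0.45858534 0.04184278 0.04130875] [0.51121114 0.14096287 0.04702595]
tilt,z0 [-0.00595986 -0.00024271  0.04468158]
plate z [0.54204874 0.09025349 0.01471715]
```

View pics/n2.png

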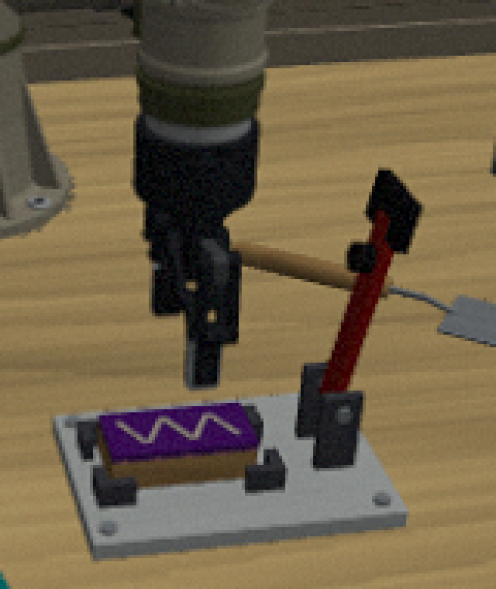

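The block's top is at z 44.7–45.0 mm and level, so it is home (in the crop it sits between the stops, at about (180,440)). The clamp still stands upright at (360,300). Next I shut the fingers, rise and go behind the clamp.

>>> {"fn": "carry_out", "kwargs": {
  "steps": [
    [[0, 0, 0], [0, 0, -6], 255],
    [[0, 0, 0], [0, 0, -12], 255],
    [[0, 0, 0], [0, 0.1, -18], 255],
    [[0, 0, 0], [5, 0.1, -18], 255],
    [[0, 0, 0], [10, 0.1, -18], 255],
    [[0, 0, 0], [15, 0.1, -18], 255],
    [[0, 0, 0], [20, 0.1, -18], 255],
    [[0, 0, 0], [21, 0.1, -18], 255]
  ],
  "force": 40
}}

```text
clock: 16.65
tcp_pos: [0.4854, 0.3038, 0.2405]
orientation: [-0.0, 0.708, 0.706, 0.0]
wrist_force: [0.0, -0.2, 0.7]
finger_gap: 0.0001
grip_force: 0.0
```

```bash
cat > clamp.py <<'E'
from h import *
H=np.array([.197,.062])
def angle():
    im,d=snap('scene')
    v,u=np.nonzero(cv2.inRange(im,(60,0,0),(255,45,45)))
    P=world('scene',np.c_[u,v],d); k=(abs(P[:,0]-.483)<.03)&(P[:,1]>-.0)&(P[:,1]<.30)&(P[:,2]>.05); P=P[k]
    if len(P)<8: print('few red',len(P)); return
    x=P[:,1:]; c=x.mean(0); w=np.linalg.svd(x-c)[2][0]; w*=np.sign(w@(c-H))
    print('red n',len(P),'centre',c.round(3),'angle rad',np.arctan2(w[1],-w[0]).round(3),'from hinge',np.arctan2(c[1]-H[1],H[0]-c[0]).round(3),'maxz',P[:,2].max().round(3))
    return P
E
python3 -c "
from clamp import *
delta(.483,.30,.134,-.4); angle()"
```

```text
p [0.4854 0.3038 0.2405] head -0.2 shift [-0.39 -0.24 10.65] rotvec [ 0.  -0.   0.2] F [ 0.  -0.2  0.7] gap 0.0001 t 16.65 q [0.42 0.3  0.14 1.4  0.   1.99]
red n 154 centre [0.211 0.133] angle rad 1.744 from hinge 1.768 maxz 0.186
```

>>> {"fn": "carry_out", "kwargs": {
  "steps": [
    [[0, 0, 0], [-0.2, -0.2, 3], 255],
    [[0, 0, 0], [-0.2, -0.2, 6], 255],
    [[0, 0, 0], [-0.2, -0.2, 9], 255],
    [[0, 0, 0], [-0.2, -0.2, 10.6], 255],
    [[0, 0, 0], [-1, -0.2, 10.6], 255],
    [[0, 0, 0], [-2, -0.2, 10.6], 255],
    [[0, 0, 0], [-2.5, -0.2, 10.6], 255],
    [[0, 0, 0], [-2.5, -0.2, 10.6], 255]
  ]
}}

```text
clock: 17.7
tcp_pos: [0.4843, 0.2758, 0.1351]
orientation: [0.0, 0.71, 0.704, 0.001]
wrist_force: [0.3, -0.3, -0.4]
finger_gap: -0.0
grip_force: 0.0
```

```bash
python3 -c "
from clamp import *
delta(.483,.25,.134,-.4); angle()
z=np.load('scene.npz');im,d=z['im'],z['d']
v,u=np.nonzero((im.max(2)<80)&(d>0)); P=world('scene',np.c_[u,v],d)
k=(abs(P[:,0]-.483)<.05)&(P[:,1]>.2)&(P[:,1]<.33)&(P[:,2]>.08)&(P[:,2]<.25); P=P[k]
for a in np.arange(.13,.25,.01):
  q=P[(P[:,2]>=a)&(P[:,2]<a+.01)]
  if len(q): print(a.round(2),len(q),np.percentile(q[:,1],[2,25,50,75,98]).round(3),np.median(q[:,0]).round(3))
"
```

```text
p [0.4843 0.2758 0.1351] head -0.5 shift [-2.58 -0.11  0.1 ] rotvec [ 0.1 -0.  -0.1] F [ 0.3 -0.3 -0.4] gap -0.0 t 17.7 q [ 0.37  0.3  -0.12  1.15  0.    1.95]
red n 176 centre [0.211 0.132] angle rad 1.742 from hinge 1.765 maxz 0.197
0.13 38 [0.204 0.207 0.207 0.211 0.215] 0.496
0.14 41 [0.207 0.208 0.209 0.212 0.218] 0.497
0.15 35 [0.207 0.21  0.211 0.214 0.218] 0.496
0.16 52 [0.2   0.202 0.209 0.215 0.22 ] 0.496
0.17 106 [0.201 0.207 0.214 0.254 0.283] 0.493
0.18 108 [0.215 0.217 0.266 0.271 0.284] 0.496
0.19 147 [0.216 0.218 0.222 0.27  0.282] 0.496
0.2 125 [0.218 0.22  0.222 0.267 0.283] 0.495
0.21 159 [0.221 0.223 0.227 0.265 0.283] 0.492
0.22 123 [0.264 0.266 0.266 0.269 0.287] 0.498
0.23 117 [0.261 0.265 0.267 0.273 0.287] 0.501
0.24 115 [0.26  0.262 0.266 0.268 0.277] 0.492
```

The tip's true height is 0.171, so the same 36 mm offset holds here. The fingers are at y 0.264–0.285, behind the paddle, whose outer face is at about 0.235. I push it over along the arc.

>>> {"fn": "carry_out", "kwargs": {
  "steps": [
    [[0, 0, 0], [-2, -0.1, -1], 255],
    [[0, 0, 0], [-4, -0.1, -2], 255],
    [[0, 0, 0], [-6.2, -0.1, -2.2], 255],
    [[0, 0, 0], [-8.7, -0.1, -2.1], 255],
    [[0, 0, 0], [-11.2, -0.1, -1.9], 255],
    [[0, 0, 0], [-13, -0.1, -1], 255],
    [[0, 0, 0], [-14.8, -0.1, 0], 255],
    [[0, 0, 0], [-14.8, -0.1, 0], 255]
  ]
}}

```text
clock: 18.75
tcp_pos: [0.4806, 0.1268, 0.133]
orientation: [-0.001, 0.711, 0.704, -0.001]
wrist_force: [0.2, 1.1, 0.8]
finger_gap: -0.0002
grip_force: 0.0
```

```bash
python3 -c "
from clamp import *
delta(.483,.128,.135,-.4); angle()"
```

```text
p [0.4806 0.1268 0.133 ] head -0.6 shift [ 0.13  0.23 -0.2 ] rotvec [-0.1  0.  -0.2] F [0.2 1.1 0.8] gap -0.0002 t 18.75 q [ 0.1   0.2  -0.27  1.11 -0.    1.68]
red n 220 centre [0.158 0.115] angle rad 0.876 from hinge 0.935 maxz 0.174
```

>>> {"fn": "carry_out", "kwargs": {
  "steps": [
    [[0, 0, 0], [-1.4, 0.2, 1.1], 255],
    [[0, 0, 0], [-2.8, 0.2, 2.7], 255],
    [[0, 0, 0], [-3.8, 0.2, 4.4], 255],
    [[0, 0, 0], [-4.7, 0.2, 6.2], 255],
    [[0, 0, 0], [-5.0, 0.2, 7.5], 255],
    [[0, 0, 0], [-5.3, 0.2, 8.3], 255],
    [[0, 0, 0], [-5.5, 0.2, 8.7], 255],
    [[0, 0, 0], [-5.5, 0.2, 8.7], 255]
  ]
}}

```text
clock: 19.8
tcp_pos: [0.4831, 0.0732, 0.047]
orientation: [-0.0, 0.71, 0.704, -0.0]
wrist_force: [-0.4, -0.1, -0.2]
finger_gap: -0.0003
grip_force: 0.0
```

```bash
python3 -c "
from clamp import *
delta(.483,.073,.031,-.4); angle()"
```

```text
p [0.4831 0.0732 0.047 ] head -0.4 shift [-0.02 -0.01  1.6 ] rotvec [-0.  0. -0.] F [-0.4 -0.1 -0.2] gap -0.0003 t 19.8 q [-0.01  0.25 -0.43  0.89 -0.    1.56]
red n 473 centre [0.135 0.075] angle rad 0.652 from hinge 0.207 maxz 0.48
```

>>> {"fn": "carry_out", "kwargs": {
  "steps": [
    [[0, 0, 0], [-0.4, 0, 0.3], 255],
    [[0, 0, 0], [-0.6, 0, 0.6], 255],
    [[0, 0, 0], [-0.6, 0, 0.8], 255],
    [[0, 0, 0], [-0.6, 0, 1.0], 255],
    [[0, 0, 0], [-0.6, 0, 1.1], 255],
    [[0, 0, 0], [-0.6, 0, 1.2], 255],
    [[0, 0, 0], [-0.6, 0, 1.3], 255],
    [[0, 0, 0], [-0.6, 0, 1.3], 255]
  ]
}}

```text
clock: 20.85
tcp_pos: [0.4829, 0.0673, 0.034]
orientation: [-0.0, 0.71, 0.704, 0.0]
wrist_force: [-1.3, 0.5, -0.5]
finger_gap: -0.0001
grip_force: 0.0
```

>>> {"fn": "carry_out", "kwargs": {
  "steps": [
    [[0, 0, 0], [0, 0, 0.05], 255],
    [[0, 0, 0], [0, 0, 0.1], 255],
    [[0, 0, 0], [0, 0, 0.15], 255],
    [[0, 0, 0], [0, 0, 0.2], 255],
    [[0, 0, 0], [0, 0, 0.25], 255],
    [[0, 0, 0], [0, 0, 0.3], 255],
    [[0, 0, 0], [0, 0, 0.3], 255],
    [[0, 0, 0], [0, 0, 0.3], 255]
  ]
}}

```text
clock: 21.85
tcp_pos: [0.483, 0.0673, 0.0323]
orientation: [0.0, 0.71, 0.704, 0.0]
wrist_force: [-5.2, 0.4, 11.7]
finger_gap: 0.0
grip_force: 5.8
```

```bash
python3 -c "
from clamp import *
delta(.483,.067,.031,-.4)"
```

```text
p [0.483  0.0673 0.0323] head -0.4 shift [-0.03 -0.    0.13] rotvec [ 0. -0. -0.] F [-5.2  0.4 11.7] gap 0.0 t 21.85 q [-0.03  0.26 -0.45  0.86  0.    1.55]
```

>>> {"fn": "carry_out", "kwargs": {
  "steps": [
    [[0, 0, 0], [0, 0, 0.05], 255],
    [[0, 0, 0], [0, 0, 0.1], 255],
    [[0, 0, 0], [0, 0, 0.1], 255],
    [[0, 0, 0], [0, 0, 0.1], 255],
    [[0, 0, 0], [0, 0, 0.1], 255],
    [[0, 0, 0], [0, 0, 0.1], 255],
    [[0, 0, 0], [0, 0, 0.1], 255],
    [[0, 0, 0], [0, 0, 0.1], 255]
  ]
}}

```text
clock: 22.85
tcp_pos: [0.4831, 0.0673, 0.0322]
orientation: [0.0, 0.71, 0.705, 0.0]
wrist_force: [-7.2, 1.0, 19.6]
finger_gap: -0.0003
grip_force: 9.8
```

>>> {"fn": "carry_out", "kwargs": {
  "steps": [
    [[0, 0, 0], [0, 0, -0.3], 255],
    [[0, 0, 0], [0, 0, -0.6], 255],
    [[0, 0, 0], [0, 0, -2], 255],
    [[0, 0, 0], [0, 0, -6], 255],
    [[0, 0, 0], [0, 0, -12], 255],
    [[0, 0, 0], [-5, 0, -18], 255],
    [[0, 0, 0], [-11, 0, -18], 255],
    [[0, 0, 0], [-11, 0, -18], 255]
  ]
}}

```text
clock: 23.85
tcp_pos: [0.4833, -0.046, 0.2121]
orientation: [0.002, 0.711, 0.703, 0.001]
wrist_force: [-0.6, 0.7, -0.6]
finger_gap: 0.0
grip_force: 0.0
```

```bash
python3 -c "
from clamp import *
delta(.483,.067,.031,-.4)
im,d=snap('scene'); 
v,u=np.mgrid[190:260,300:420].reshape(2,-1); P=world('scene',np.c_[u,v],d); c=im[v,u].astype(int)
red=(c[:,0]>50)&(c[:,0]>2*c[:,1]+15)&(c[:,2]<c[:,0]*.5)&(abs(P[:,0]-.483)<.014)&(P[:,1]>.06)&(P[:,1]<.21)&(P[:,2]>.063)&(P[:,2]<.1)
b=(c.max(1)<60)&(abs(P[:,0]-.483)<.03)&(P[:,1]>.03)&(P[:,1]<.082)&(P[:,2]>.062)&(P[:,2]<.1)
for n,k in(('red',red),('paddle',b)): 
  q=P[k]; print(n,len(q),np.median(q,0).round(4),q.min(0).round(3),q.max(0).round(3))
q=P[red]; print('slope',np.polyfit(q[:,1],q[:,2],1))
pu=(c[:,2]>c[:,1]*1.6)&(c[:,2]>c[:,0]*.9)&(abs(P[:,0]-.483)<.04)&(P[:,2]<.06); print('purple',pu.sum(),np.median(P[pu],0).round(4),np.percentile(P[pu],2,0).round(3),np.percentile(P[pu],98,0).round(3))
"
```

```text
p [ 0.4833 -0.046   0.2121] head -0.7 shift [11.33 -0.23 18.1 ] rotvec [ 0.2  0.1 -0.3] F [-0.6  0.7 -0.6] gap 0.0 t 23.85 q [-0.26  0.13 -0.15  1.29 -0.    1.32]
red 374 [0.4864 0.1293 0.0667] [0.471 0.061 0.064] [0.497 0.202 0.07 ]
paddle 231 [0.4897 0.0558 0.0667] [0.459 0.041 0.062] [0.513 0.077 0.07 ]
slope [0.0008299  0.06653474]
purple 377 [0.5018 0.0945 0.0446] [0.469 0.042 0.031] [0.513 0.15  0.059]
```

The clamp is level (slope 0.001, bar and paddle tops at 67 mm). The block's top is at 45 mm and the robot is clear. I hand in.

```bash
python3 -c "
from workcell import env
print(env.hand_in())"
```

```text
the job is handed in; nothing more can be done
None
```

The purple block is fully home in the nest, the red clamp is shut level on it, the yellow block was not touched, and the job was handed in at about 24 s; the hand-in returned no verdict.

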